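# Lock the width stop of a stone splitter with a hex key

### The arm

A 6-joint arm with a two-finger parallel gripper is mounted at the origin on the work surface. World frame = base frame: x ahead of the robot, y to its left, z up, the work surface at z = 0. Lengths are in m, angles in degrees, forces in N, time in s.
With the tool pointing down it reaches from about 0.25 to 0.725 m from the base axis. Payload 9.7 kg.
Tool frame: the origin (TCP) lies on the centre line of the jaws, within the pads' length; the fingertips stand 14 mm ahead of it and the grasp point (between the pads) lies 5 mm behind it; z points along the fingers, y is the line along which they close (so a half turn about z gives the same grasp; the last joint's range is limited). The gripper opens to 85 mm and grips with 20 to 120 N. Pads are 22 mm wide; open, the fingers measure 114 mm over their backs; the gripper's body (76 mm by 85 mm) begins 54 mm behind the grasp point. The pads swing forward as they close: fully open they stand 13 mm farther back than shut.
Start: joints at [66.406, 4.979, 10.078, 95.1, 0, 90], TCP at [0.22, 0.504, 0.245] pointing down, gripper open.
Joint ranges: [-179.16, 179.16], [-48.56, 103.87], [-65.8, 70.77], [-126.05, 130.52], [-82.76, 87.17], [-180, 180]. Speed limits (degrees/s): [127.2, 127.2, 147.25, 180, 180, 180].

### API

Orientations are given as [roll, pitch, yaw] about the fixed x, y, z axes, in that order (R = Rz(yaw) Ry(pitch) Rx(roll)).
In Python, from workcell import bot, camera, get_calibration, ticket gives the robot as it stands. The module is installed in compiled form; this text tells all that it offers.
- The arm moves only by the tool send_rows, never from a script. Its arguments are lists of equal length, an entry for each row: "linear": the shift along the tool's x, y, z in m, a list of three; "twist": the turn, a rotation vector about the tool's x, y, z in units of 10 degrees (1.0 is 10 degrees), a list of three; "gripper": the opening in per cent of the stroke, from 0 (shut) to 100 (fully open). In form: {"linear": [[x, y, z], ...], "twist": [[wx, wy, wz], ...], "gripper": [gripper, ...]}. A call has 1 to 8 rows; each row shifts and turns the commanded pose from where the row before left it, along the tool's axes as they then stand; what a row does not reach is not made up. A row lasts 1/8 s, in which the tool goes at most 62.5 mm and 10.7 degrees, less where a joint would pass 70% of its speed; a pose out of reach is approached as far as the arm can. A call with a gripper value outside its range is refused whole. The fingers move at their own pace and stop on an object; "grip_force" is the grip in N (left out, the last holds). Time passes only in rows, so rows that do not move let the fingers close. It gives the time, the measured TCP pose, the force, the opening and the grip force at its end, in the units of the state.
- bot.get_obs(): the state, without advancing time (a new reading comes with each control period).
- camera(name): name is "scene" or "side" or "wrist"; returns the picture (420x560x3 uint8, red, green, blue); there is no depth.
- get_calibration(name): a dict with "fx", "fy", "cx", "cy" (pixels), "origin" and "orientation" of the camera in the world; the wrist camera has in their place "hand_eye" (4x4, takes a point from camera to tool coordinates, whose origin is the TCP and whose axes are the flange's). Camera axes: x right, y down, z forward; pixel columns grow to the right and rows downward; lengths in m; the calibration is good to about 2 mm. A picture is of the moment at which its call begins: read the wrist's pose just before it. get_calibration takes no time and is no camera call.
- ticket.job_done(): hands the job in; it is judged then, once.
The state is a dict: "time": time; "q": joint angles; "qd": joint speeds; "joint_efforts": joint torques, N m; "ee_pos": TCP position; "tcp_rot": TCP orientation; "wrist_force": force on the tool from outside, world axes, zero at the start; "torque": the same for the moment, N m; "opening": finger opening in m; "grasp_force": force on a finger pad.
Only numpy, scipy, OpenCV 4.12 (cv2) and the standard library are available. Lean on these libraries where they do the work, as an engineer would, in place of code of your own. Each camera call takes 0.05 s, during which the arm holds its last target. There are 200 camera calls.

### The job

The width stop on the mosaic stone splitter is set, but its clamp screw, sunk deep in the stop, is only finger-tight. Take the larger T-handled hex key from the wooden stand, lower it down the stop's hole and, leaning on it only lightly, turn it until it drops fully into the hidden socket; then tighten the screw clockwise until it will turn no further, without shifting the stop along its slot. Put the key back upright, fully down in the stand's empty hole, let go of it, and leave the smaller key and the bowl where they are.

Things in the scene. Friction and masses are not known exactly. Their poses are not given: they have to be found in the camera images.
- splitter: Green cast lever-operated stone splitter, bolted to the bench: foot plate 200 x 440 mm, T-slotted table 42 mm high. Origin on the bench. y runs along the T-slot from the open end to the blades (ram and blades 88 mm along +y from the origin, 130 mm wide in x), then column, head and lever, up to 460 mm high. Nothing tall at y below 70 mm.
- stop: The width stop with its screw: dark steel block 64 (x) x 68 (y) x 44 mm with a bright fence plate on its +y face, on the splitter's table. Origin at the centre of its underside, 42 mm above the bench; axes as the splitter's. Not yet clamped: it slides along y if pushed with about 25 N.
- screw_mouth (a point): Mouth centre of the deep round hole (20.6 mm wide below a 4 mm bevelled rim) in the stop's top, 86 mm above the bench; axes as the stop's. Down the hole, on its axis, a socket cap screw: head face 22 mm below the mouth, hex socket 17.8 mm across flats, 11 mm deep. How the hexagon is turned is told by no reading; it repeats every 60 degrees.
- screw (a joint): Turn of the clamp screw, rad; grows as it is turned clockwise seen from above. Starts at 0.2 to 0.7 (finger-tight); fully tight, against a hard stop, at 1.2. It takes about 0.22 N m to turn either way. Says nothing of how the hexagon is turned.
- key: The larger T-handled hex key, 0.24 to 0.38 kg: steel hexagonal shank, 17 mm across flats (19.6 over corners), square-ended, black flat-sided plastic crossbar on top. Origin at the tip of the shank, z up along the shank, x along the bar; two of the six flats face +y and -y.
- key_grip (a point): Centre of the larger key's crossbar: 120 mm long (x), 20 mm thick (y), 22 mm tall (z); a grip of 40 to 60 N holds it well, a much harder squeeze can make it creep. The tip of the shank lies 121 mm below it along -z.
- key_tip (a point): Centre of the flat end of the larger key's shank.
- stand_hole0 (a point): Mouth centre of one of two round holes (22 mm wide, 50 mm deep) in the fixed light-wood key stand, 70 (x) x 150 (y) mm, 60 mm tall. A key stands loosely in each, leaning up to a few degrees (the smaller more); which is in which varies. The larger key's tip rests 10 mm above the bench, its bar's centre at 131 mm.
- stand_hole1 (a point): Mouth centre of the other hole, 90 mm from the first along the stand's y; the same size.
- small_key_grip (a point): Centre of the crossbar (80 x 17 x 18 mm) of the smaller T-handled key, 14 mm across flats; to be left in its hole.
- bowl: White ceramic bowl of tesserae, 100 mm wide, 45 mm tall, on the bench near the stand; origin at its underside. Not needed.
- key_end: The last 2 mm of the larger key's shank, the end that bears on the screw; its corners are eased by 0.2 mm. It drops into the socket freely within about 5 degrees of alignment; near that it may sink part way and catch. Origin and axes as body key.
Things that resemble listed ones, but are neither listed nor needed, are in the scene too. Leave any purple look-alike of the key alone.

How it is judged (in metres and radians):
On the way, in this order (a step that is already met when the one before it is completed fails the run):
1. the larger key has dropped into the screw's socket (z of key_tip in the frame of screw_mouth below -0.03 m and horizontal distance between key_tip and screw_mouth below 0.004 m), for 0.2 s.
2. the screw is tight (value of joint screw above 1.12 rad), for 0.1 s.
At the end, for the whole second after the job is handed in: The screw is tight (within 0.08 rad of its hard stop at 1.2 rad); the larger key stands released and still in a hole of the stand, tip at the bottom (below 16 mm above the bench, within 8 mm of the hole's axis), leaning less than 0.12 rad (value of joint screw above 1.12 rad and (horizontal distance between key_tip and stand_hole0 below 0.008 m or horizontal distance between key_tip and stand_hole1 below 0.008 m) and height (world z) of key_tip below 0.016 m and angle between key_grip's own z axis and vertical below 0.12 rad and linear speed of key below 0.02 m/s); the robot touches nothing.
It fails at once if the end of the key is pressed on the screw or the stop with more than 50 N (contact force between key_end and stop above 50 N).
It fails at once if the stop is shifted more than 4 mm from where it was set (distance of screw_mouth from where it was at the start of the episode above 0.004 m).
It fails at once if the smaller key's handle is moved more than 30 mm (distance of small_key_grip from where it was at the start of the episode above 0.03 m).
It fails at once if the bowl is moved more than 30 mm (distance of bowl from where it was at the start of the episode above 0.03 m).
It also fails if it takes over 69 s, if anything falls off the work surface, if the arm or the gripper's body presses on something with over 40 N, if the wrist force passes 120 N, or if a joint passes its speed limit or range.

## Working session

There is one attempt and no reset: what is moved stays moved. The work goes in short steps, Python scripts to look and compute and a tool call to move; the robot and the scene stay as the last step left them, time stands still between calls to the robot, and variables do not carry over. Pictures are saved under pics/ and viewed, at most 10 in all, crops included, and the job is handed in when it is done.

Besides the shell and the picture viewer there is one more tool, called as name(argument=value, ...) on one line, values as JSON. send_rows: Moves the arm, as the interface text tells. Its arguments: {"type":"object","properties":{"linear":{"type":"array"},"twist":{"type":"array"},"gripper":{"type":"array"},"grip_force":{"type":"number"}},"required":["linear","twist","gripper"]}

```bash
mkdir -p pics; cat > h.py <<'E'
import numpy as np, cv2
from scipy.spatial.transform import Rotation as R
from workcell import bot, camera, get_calibration, ticket
def cam(name):
    o=bot.get_obs(); im=camera(name); return im,o
def save(n,im): cv2.imwrite('pics/'+n,im[:,:,::-1])
def ray(name,u,v,o=None):
    c=get_calibration(name)
    d=np.array([(u-c['cx'])/c['fx'],(v-c['cy'])/c['fy'],1.])
    if 'hand_eye' in c:
        T=np.eye(4);T[:3,:3]=R.from_euler('xyz',o['tcp_rot'],degrees=True).as_matrix();T[:3,3]=o['ee_pos']
        T=T@np.array(c['hand_eye']); return T[:3,3],T[:3,:3]@d
    A=np.array(c['orientation']); 
    M=A if A.shape==(3,3) else R.from_euler('xyz',A,degrees=True).as_matrix()
    return np.array(c['origin']),M@d
def onz(name,u,v,z,o=None):
    p,d=ray(name,u,v,o); return p+d*(z-p[2])/d[2]
def proj(name,P,o=None):
    c=get_calibration(name)
    p0,_=ray(name,0,0,o)
    M=np.stack([ray(name,c['cx']+c['fx'],c['cy'],o)[1],ray(name,c['cx'],c['cy']+c['fy'],o)[1],ray(name,c['cx'],c['cy'],o)[1]],1)
    z=M[:,2];M=np.stack([M[:,0]-z,M[:,1]-z,z],1)
    q=M.T@(np.array(P)-p0); return np.array([c['fx']*q[0]/q[2]+c['cx'],c['fy']*q[1]/q[2]+c['cy']])
E
python3 - <<'E'
from h import *
for n in ['scene','side','wrist']:
    print(n,get_calibration(n)); im,o=cam(n); np.save('pics/'+n+'0.npy',im); save(n+'0.png',im)
print(o)
a=np.hstack([np.load('pics/scene0.npy'),np.load('pics/side0.npy')])
E
```

```text
scene {'fx': 465.9483828003968, 'fy': 465.9483828003968, 'cx': 287.4759601673469, 'cy': 209.72751671284837, 'origin': array([ 1.14569639, -0.46910919,  0.57253225]), 'orientation': array([-124.76629104,    0.88252085,   54.39851515])}
side {'fx': 455.540828357172, 'fy': 455.540828357172, 'cx': 282.08709749346446, 'cy': 206.81301301210036, 'origin': array([1.06020467, 0.21891766, 0.62111871]), 'orientation': array([-132.36576636,   -0.76605216,  123.42878923])}
wrist {'fx': 378.44799903535755, 'fy': 378.44799903535755, 'cx': 273.789322216643, 'cy': 207.2820894922815, 'hand_eye': array([[-3.11770265e-04, -9.60418554e-01, -2.78560773e-01,
         7.04853520e-02],
       [ 9.99999916e-01, -3.73492869e-04,  1.68506289e-04,
        -2.99438501e-04],
       [-2.65877029e-04, -2.78560697e-01,  9.60418590e-01,
        -1.27842886e-01],
       [ 0.00000000e+00,  0.00000000e+00,  0.00000000e+00,
         1.00000000e+00]])}
{'time': 0.1, 'q': array([6.64044548e+01, 5.00902457e+00, 1.00417270e+01, 9.50985692e+01,
       1.45885918e-03, 8.99996509e+01]), 'qd': array([-0.02535976, -0.05403698,  0.06799984,  0.03104154, -0.00892474,
       -0.02144875]), 'joint_efforts': array([ 8.51347013e-04, -5.21560371e+01,  4.65652764e+01,  1.59115973e-02,
        8.36045865e-05, -1.20291634e-05]), 'ee_pos': array([0.22008069, 0.50386881, 0.2446681 ]), 'tcp_rot': array([-1.79934133e+02, -1.45925951e-03,  1.56404802e+02]), 'wrist_force': array([ 0.86005294, -0.29874566,  0.44210428]), 'torque': array([ 0.04831762, -0.02717743, -0.02498838]), 'grasp_force': 0.0, 'opening': 0.08557288554644785}
```

View pics/scene0.png

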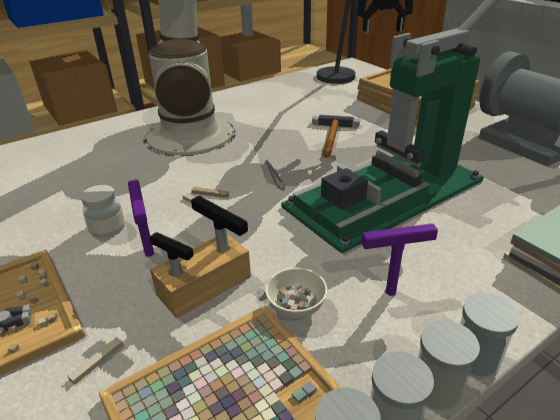

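View pics/side0.png

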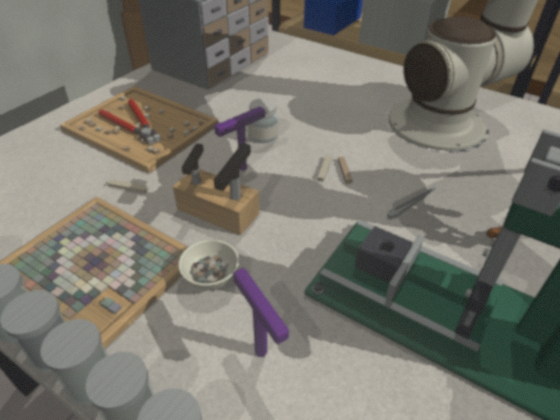

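The scene view shows two black T-keys in the wooden stand: the larger bar at about (220,215) with its shank at (221,237), and the smaller at (171,246). The purple look-alikes are at (140,217) and (398,237). The stop is at (345,187) in scene and (385,253) in side. The black key with the longer bar fits the description; I'll confirm it in one enlarged crop and measure.

```bash
python3 - <<'E'
from h import *
S=np.load('pics/scene0.npy');D=np.load('pics/side0.npy')
def bars(im,x0,y0,x1,y1,t=60):
    m=np.zeros(im.shape[:2],np.uint8); m[y0:y1,x0:x1]=(im[y0:y1,x0:x1].max(2)<t)
    n,l,s,c=cv2.connectedComponentsWithStats(m)
    for i in range(1,n):
        if s[i,4]>100:
            pts=np.argwhere(l==i)[:,::-1].astype(np.float32); print(s[i],c[i].round(1),cv2.boxPoints(cv2.minAreaRect(pts)).round(1).tolist())
print('scene');bars(S,140,180,260,275)
print('side');bars(D,175,130,260,200)
a=cv2.resize(S[180:320,130:330],None,fx=2.9,fy=2.9,interpolation=cv2.INTER_CUBIC)[:,:580]
crops=[S[185:285,145:255],S[155:225,300:400],D[135:235,165:275],D[220:290,345:445]]
z=[cv2.resize(c,(390,int(390*c.shape[0]/c.shape[1])),interpolation=cv2.INTER_CUBIC)[:290] for c in crops]
z=[cv2.copyMakeBorder(c,0,290-c.shape[0],0,0,cv2.BORDER_CONSTANT) for c in z]
save('crop1.png',np.vstack([np.hstack(z[:2]),np.hstack(z[2:])]))
save('w.png',np.load('pics/wrist0.npy'))
E
```

```text
scene
[191 196  57  40 966] [219.6 216. ] [[184.5, 212.10000610351562], [194.6999969482422, 193.10000610351562], [250.6999969482422, 223.1999969482422], [240.5, 242.10000610351562]]
[150 233  44  27 627] [171.5 246.9] [[144.8000030517578, 248.1999969482422], [152.3000030517578, 230.60000610351562], [195.1999969482422, 248.89999389648438], [187.60000610351562, 266.6000061035156]]
side
[183 145  19  28 270] [192.4 159.6] [[180.8000030517578, 170.10000610351562], [196.89999389648438, 143.10000610351562], [207.1999969482422, 149.3000030517578], [191.10000610351562, 176.1999969482422]]
[215 144  34  45 601] [232.  167.2] [[211.60000610351562, 183.8000030517578], [241.8000030517578, 141.5], [254.89999389648438, 150.89999389648438], [224.6999969482422, 193.1999969482422]]
```

View pics/crop1.png

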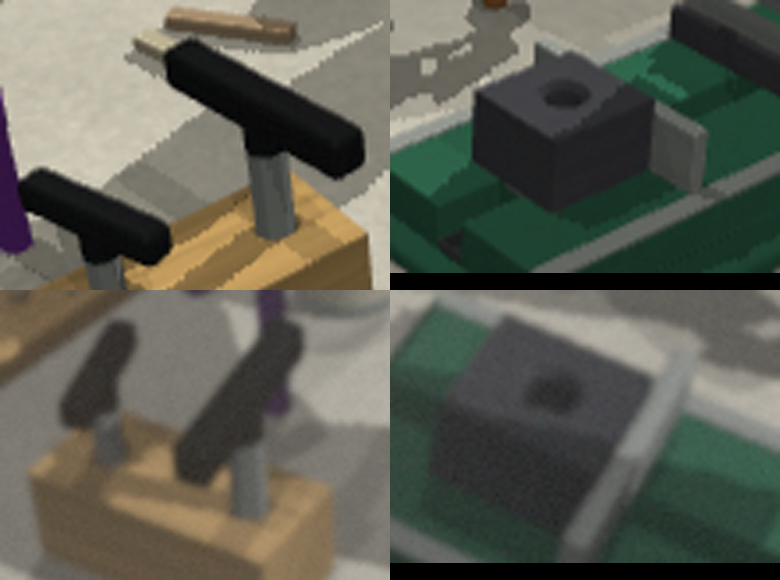

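The crop confirms it: the longer-barred black key stands in the stand's far-right hole in scene, and the smaller black key in the other hole. The stop's hole mouth is at about (345.4,179.4) in scene and (386.8,246.4) in side.

```bash
cat >> h.py <<'E'
def tri(*rs):
    A=np.zeros((3,3));b=np.zeros(3)
    for p,d in rs:
        d=d/np.linalg.norm(d);P=np.eye(3)-np.outer(d,d);A+=P;b+=P@p
    x=np.linalg.solve(A,b); return x,[np.linalg.norm((np.eye(3)-np.outer(d,d)/(d@d))@(x-p)) for p,d in rs]
E
python3 - <<'E'
from h import *
np.set_printoptions(precision=4,suppress=True)
T=lambda a,b:tri(ray('scene',*a),ray('side',*b))
print('bar',T((219.6,215.5),(233.2,167.3)))
for a,b in [((189.6,202.6),(248.3,146.2)),((245.6,232.6),(218.2,188.5)),((189.6,202.6),(218.2,188.5))]: print('end',T(a,b))
print('small',T((170.3,247.),(194,159.6)))
print('mouth',T((345.4,179.4),(386.8,246.4)),onz('scene',345.4,179.4,.086),onz('side',386.8,246.4,.086))
c=[(475,93),(575,50),(655,95),(553,140)]
Q=[onz('scene',300+(x-390)/3.9,155+y/3.9,.086) for x,y in c];print(Q)
for i in range(4): e=Q[(i+1)%4]-Q[i];print(np.linalg.norm(e),np.degrees(np.arctan2(e[1],e[0])))
# stand holes: shank entry at z .06
print('shank entry scene',onz('scene',145+276/3.545,185+232/3.545,.06))
print('stand corner', [onz('side',165+x/3.545,135+(y-290)/3.545,.06) for x,y in [(30,482),(120,412),(332,490),(262,562)]])
for n in ['scene','side','wrist']: pass
o=bot.get_obs();print(proj('wrist',[.47,.0,.1],o))
E
```

```text
bar (array([ 0.5682, -0.2016,  0.1287]), [np.float64(4.140403306357956e-05), np.float64(4.140403306348874e-05)])
end (array([ 0.4964, -0.222 ,  0.1243]), [np.float64(0.00034884150857275624), np.float64(0.000348841508572666)])
end (array([ 0.6269, -0.1885,  0.1249]), [np.float64(0.0014962660457447363), np.float64(0.0014962660457448777)])
end (array([ 0.5688, -0.2284,  0.1234]), [np.float64(0.043125688790937394), np.float64(0.04312568879093719)])
small (array([ 0.5712, -0.2936,  0.1089]), [np.float64(9.33542259173293e-05), np.float64(9.335422591711305e-05)])
mouth (array([0.5502, 0.0915, 0.084 ]), [np.float64(0.0010704711594071341), np.float64(0.0010704711594072584)]) [0.5543 0.0885 0.086 ] [0.5507 0.0917 0.086 ]
[array([0.524, 0.052, 0.086]), array([0.5216, 0.1231, 0.086 ]), array([0.5814, 0.1247, 0.086 ]), array([0.5825, 0.0544, 0.086 ])]
0.07107755019425457 91.98178640201839
0.059878892979064714 1.553575135735675
0.07033729512885964 -89.1064705726592
0.058542134585200356 -177.71928520374573
shank entry scene [ 0.5738 -0.206   0.06  ]
stand corner [array([ 0.6173, -0.3118,  0.06  ]), array([ 0.5437, -0.3126,  0.06  ]), array([ 0.5314, -0.1744,  0.06  ]), array([ 0.5974, -0.1709,  0.06  ])]
[-66.4947 589.2775]
```

View pics/w.png

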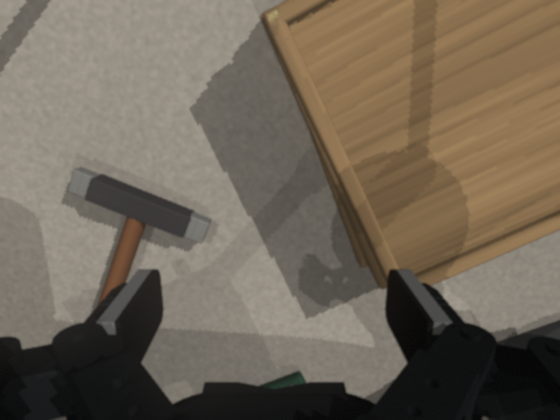

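The wrist view shows only a hammer and a crate at the start pose. The larger key's bar centre comes out at (0.568,-0.202,0.129), close to the expected 0.131 height. Its bar lies at about 14° yaw, and the mouth is at about (0.552,0.090). I'll move toward the key now.

send_rows(linear=[[-0.0335, -0.0485, 0], [-0.0335, -0.0485, 0], [-0.0335, -0.0485, 0], [-0.0335, -0.0485, 0], [-0.0335, -0.0485, 0], [-0.0335, -0.0485, 0], [-0.0335, -0.0485, 0]], twist=[[0, 0, 0], [0, 0, 0], [0, 0, 0], [0, 0, 0], [0, 0, 0], [0, 0, 0], [0, 0, 0]], gripper=[100, 100, 100, 100, 100, 100, 100])

```text
time: 1.02
ee_pos: [0.2989, 0.0974, 0.2453]
tcp_rot: [180.0, 0.0, 156.5]
wrist_force: [1.8, 0.2, -1.2]
opening: 0.0856
grasp_force: 0.0
```

```bash
cat >> h.py <<'E'
def plan(P,yaw,n=1):
    "remaining move in tool axes (mean over n rows, rotation last) and turn about tool z in units of 10 deg"
    o=bot.get_obs();r=R.from_euler('xyz',o['tcp_rot'],degrees=True)
    rv=(r.inv()*R.from_euler('xyz',[180,0,yaw],degrees=True)).as_rotvec(degrees=True)/10
    print('lin tool',(r.inv().apply(np.array(P)-o['ee_pos'])/n).round(4),'twist tot',rv.round(3))
def st():
    o=bot.get_obs();print({k:np.round(o[k],4 if k in('ee_pos','opening') else 2).tolist() for k in('time','q','ee_pos','tcp_rot','wrist_force','torque','opening','grasp_force')});return o
E
python3 -c "
from h import *
st(); plan([.568,-.2016,.245],194.4,7); plan([.568,-.2016,.245],14.4,7)"
```

```text
{'time': 1.02, 'q': [18.04, -26.96, -16.91, 100.01, -0.01, 41.59], 'ee_pos': [0.2989, 0.0974, 0.2453], 'tcp_rot': [179.97, 0.04, 156.46], 'wrist_force': [1.8, 0.22, -1.24], 'torque': [-0.01, -0.08, 0.03], 'opening': 0.0856, 'grasp_force': 0.0}
lin tool [-0.0523 -0.0238  0.0001] twist tot [ 1.000e-03  5.000e-03 -3.794e+00]
lin tool [-0.0523 -0.0238  0.0001] twist tot [ 6.0000e-03 -2.0000e-03  1.4206e+01]
```

send_rows(linear=[[-0.052, -0.024, 0], [-0.052, -0.024, 0], [-0.052, -0.024, 0], [-0.052, -0.024, 0], [-0.052, -0.024, 0], [-0.052, -0.024, 0], [-0.052, -0.024, 0]], twist=[[0, 0, 0], [0, 0, 0], [0, 0, 0], [0, 0, 0], [0, 0, 0], [0, 0, 0], [0, 0, 0]], gripper=[100, 100, 100, 100, 100, 100, 100])

```text
time: 1.9
ee_pos: [0.5665, -0.2023, 0.245]
tcp_rot: [180.0, -0.0, 156.4]
wrist_force: [0.8, 0.5, 0.2]
opening: 0.0853
grasp_force: 0.0
```

send_rows(linear=[[0, 0, 0], [0, 0, 0], [0, 0, 0], [0, 0, 0], [0, 0, 0]], twist=[[0, 0, -0.95], [0, 0, -0.95], [0, 0, -0.95], [0, 0, -0.94], [0, 0, 0]], gripper=[100, 100, 100, 100, 100])

```text
time: 2.52
ee_pos: [0.5654, -0.2006, 0.2449]
tcp_rot: [180.0, -0.0, -165.8]
wrist_force: [0.1, -0.9, -0.8]
opening: 0.0856
grasp_force: 0.0
```

```bash
python3 -c "
from h import *
im,o=cam('wrist'); save('w1.png',im); np.save('pics/w1.npy',im); st()
print(proj('wrist',[.568,-.2016,.131],o))"
```

```text
{'time': 2.58, 'q': [-19.53, 12.07, 18.0, 95.96, 0.0, -33.63], 'ee_pos': [0.5654, -0.2006, 0.245], 'tcp_rot': [179.98, -0.02, -165.9], 'wrist_force': [-0.03, 0.53, -0.32], 'torque': [0.01, 0.01, 0.05], 'opening': 0.0855, 'grasp_force': 0.0}
[271.84235773 211.39156661]
```

View pics/w1.png

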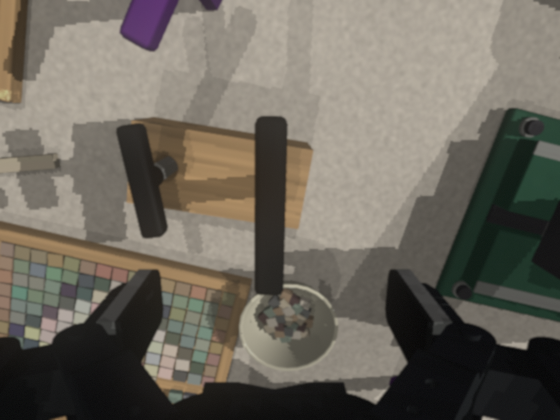

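The wrist view shows the larger black bar, running from (272,118) to (268,292), next to the smaller one at (143,180). The bowl is at (287,325), below finger level. I'll refine the bar's centre, yaw and lean.

```bash
python3 - <<'E'
from h import *
np.set_printoptions(precision=4,suppress=True)
im=np.load('pics/w1.npy');o=bot.get_obs()
m=np.zeros(im.shape[:2],np.uint8);m[100:300,235:300]=im[100:300,235:300].max(2)<55
n,l,s,c=cv2.connectedComponentsWithStats(m);i=1+s[1:,4].argmax();print(s[i],c[i])
for y in range(120,292,20):
    xs=np.where(l[y]==i)[0];print(y,xs.min(),xs.max(),end=' | ')
b=cv2.minAreaRect(np.argwhere(l==i)[:,::-1].astype(np.float32));print(b)
ys=np.arange(125,288);mx=np.array([np.where(l[y]==i)[0].mean() for y in ys]);k=np.polyfit(ys,mx,1);print(k)
y0,y1=s[i,1],s[i,1]+s[i,3]-1
E0,E1=[onz('wrist',np.polyval(k,y),y,.136,o) for y in (y0,y1)];print(E0,E1,np.linalg.norm(E1-E0),(E0+E1)/2,np.degrees(np.arctan2(*(E0-E1)[1::-1])))
E
```

```text
[ 255  118   31  178 4953] [269.5831 204.1062]
120 258 283 | 140 256 285 | 160 256 284 | 180 256 284 | 200 256 283 | 220 256 283 | 240 256 282 | 260 256 282 | 280 255 282 | ((270.0445556640625, 206.45266723632812), (29.19659996032715, 177.05030822753906), 0.38976117968559265)
[ -0.0134 272.297 ]
[ 0.509 -0.217  0.136] [ 0.6263 -0.1895  0.136 ] 0.12051372664798782 [ 0.5677 -0.2033  0.136 ] -166.8334393476635
```

send_rows(linear=[[-0.0016, -0.0031, 0.03], [0, 0, 0.045], [0, 0, 0.044], [0, 0, 0], [0, 0, 0]], twist=[[0, 0, 0.09], [0, 0, 0], [0, 0, 0], [0, 0, 0], [0, 0, 0]], gripper=[65, 65, 65, 65, 40], grip_force=50)

```text
time: 3.2
ee_pos: [0.5684, -0.2034, 0.1283]
tcp_rot: [-179.9, 0.1, -166.7]
wrist_force: [0.9, -0.6, 0.5]
opening: 0.0385
grasp_force: 0.0
```

send_rows(linear=[[0, 0, 0], [0, 0, 0], [0, 0, 0], [0, 0, 0], [0, 0, 0], [0, 0, 0]], twist=[[0, 0, 0], [0, 0, 0], [0, 0, 0], [0, 0, 0], [0, 0, 0], [0, 0, 0]], gripper=[0, 0, 0, 0, 0, 0])

```text
time: 3.95
ee_pos: [0.5688, -0.2034, 0.1289]
tcp_rot: [-179.9, 0.2, -166.6]
wrist_force: [-0.3, -0.0, 7.2]
opening: 0.0194
grasp_force: 49.2
```

```bash
python3 -c "
from h import *
st()"
```

```text
{'time': 3.95, 'q': [-19.69, 11.42, 4.4, 82.76, 0.02, -33.08], 'ee_pos': [0.5688, -0.2034, 0.1289], 'tcp_rot': [-179.89, 0.2, -166.61], 'wrist_force': [-0.27, -0.01, 7.17], 'torque': [0.25, 0.17, 0.02], 'opening': 0.0194, 'grasp_force': 49.21}
```

send_rows(linear=[[0, 0, -0.02], [0, 0, -0.03], [0, 0, -0.04], [0, 0, -0.04], [0, 0, 0], [0, 0, 0], [0, 0, 0]], twist=[[0, 0, 0], [0, 0, 0], [0, 0, 0], [0, 0, 0], [0, 0, 0], [0, 0, 0], [0, 0, 0]], gripper=[0, 0, 0, 0, 0, 0, 0])

```text
time: 4.82
ee_pos: [0.5674, -0.2031, 0.2547]
tcp_rot: [179.9, -0.1, -166.6]
wrist_force: [-0.7, -0.1, -2.4]
opening: 0.0193
grasp_force: 49.7
```

```bash
python3 - <<'E'
from h import *
o=st()
z=[]
for n in ['scene','side']:
    im,_=cam(n);np.save(f'pics/{n}2.npy',im)
    u,v=proj(n,np.array(o['ee_pos'])-[0,0,.05]).astype(int);print(n,u,v)
    x0,y0=max(u-75,0),max(v-75,0);print(x0,y0)
    z.append(cv2.resize(im[y0:y0+150,x0:x0+130],(390,450),interpolation=cv2.INTER_CUBIC))
save('crop2.png',np.hstack(z))
E
```

```text
{'time': 4.82, 'q': [-19.69, 12.84, 20.0, 97.29, 0.0, -33.09], 'ee_pos': [0.5674, -0.2031, 0.2547], 'tcp_rot': [179.93, -0.11, -166.6], 'wrist_force': [-0.66, -0.08, -2.4], 'torque': [0.01, -0.01, 0.01], 'opening': 0.0193, 'grasp_force': 49.68}
scene 213 175
138 100
side 230 130
155 55
```

View pics/crop2.png

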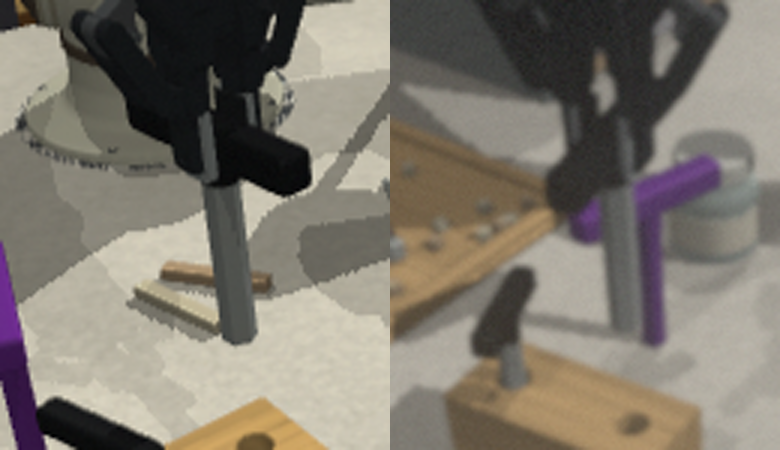

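The key hangs in the gripper, with its tip at about (217,212) in scene and (232,165) in side. The empty stand hole is at (223.3,246.7) in scene and (236,196.3) in side. Next I'll measure the key's tilt and the hole.

```bash
cat > axis.py <<'E'
from h import *
np.set_printoptions(precision=4,suppress=True)
def axis(name,im,o,L=(.03,.095)):
    "shank centre line pixels: between L m below the TCP, edges from row gradients"
    g=cv2.GaussianBlur(im,(0,0),1).astype(float); out=[]
    for d in np.arange(L[0],L[1],.004):
        P=np.array(o['ee_pos'])-[0,0,d];u,v=proj(name,P);v=int(round(v))
        w=465*.0196/np.linalg.norm(P-ray(name,0,0)[0]); best=None
        gr=np.linalg.norm(np.gradient(g[v],axis=0),axis=1)
        for c in np.arange(u-7,u+7,.5):
            for ww in (w*.84,w*.92,w):
                f=lambda t:np.interp(t,np.arange(560),gr)
                s=f(c-ww/2)+f(c+ww/2)
                if best is None or s>best[0]: best=(s,c)
        out.append((v,best[1],best[1]-u))
    return np.array(out)
def line(name,im,o,**k):
    a=axis(name,im,o,**k);r=a[:,1]
    m=np.ones(len(a),bool)
    for _ in range(3):
        p=np.polyfit(a[m,0],r[m],1);m=abs(np.polyval(p,a[:,0])-r)<1.2
    print(name,a[:,2],m.sum());return p
def shank(ims,o,**k):
    "3D line = intersection of the two planes"
    N=[]
    for n,im in ims.items():
        p=line(n,im,o,**k);u0,v0=proj(n,np.array(o['ee_pos'])-[0,0,.06]);v1=v0+30
        c,d0=ray(n,np.polyval(p,v0),v0);_,d1=ray(n,np.polyval(p,v1),v1);nn=np.cross(d0,d1);nn/=np.linalg.norm(nn);N.append((nn,nn@c))
    d=np.cross(N[0][0],N[1][0]);d/=-np.linalg.norm(d)*np.sign(d[2])
    f=lambda z:np.linalg.solve(np.array([N[0][0],N[1][0],[0,0,1]]),[N[0][1],N[1][1],z])
    return f,d
E
python3 - <<'E'
from axis import *
o=bot.get_obs()
ims={n:np.load(f'pics/{n}2.npy') for n in('scene','side')}
f,d=shank(ims,o)
z=o['ee_pos'][2];print('dir',d,'at tcp',f(z+.003),'tip',f(z-.118))
y=np.radians(o['tcp_rot'][2]);print('lean deg along tool x,y',np.degrees(d[0]*np.cos(y)+d[1]*np.sin(y)),np.degrees(d[0]*np.sin(y)-d[1]*np.cos(y)))
print('tip tri',tri(ray('scene',217.3,212.3),ray('side',232.3,165)))
a=(223.3,246.7);b=(236,196.3);print('hole',onz('scene',*a,.06),onz('side',*b,.06),tri(ray('scene',*a),ray('side',*b)))
E
```

```text
scene [-1.  -1.  -0.5 -0.5 -1.  -0.5 -1.  -1.  -0.5 -0.5 -1.  -0.5 -0.5  6.5
  6.5 -2.  -0.5] 14
side [-2.  -2.5  1.   1.   1.   1.   1.   1.   1.   1.   1.   1.   1.   1.
  1.   1.   1. ] 15
dir [ 0.0048  0.006  -1.    ] at tcp [ 0.5646 -0.2035  0.258 ] tip [ 0.5652 -0.2028  0.137 ]
lean deg along tool x,y -0.34753758552587777 0.2719160789503367
tip tri (array([ 0.5669, -0.2038,  0.1338]), [np.float64(0.0014081857416036712), np.float64(0.0014081857416035157)])
hole [ 0.5653 -0.2004  0.06  ] [ 0.5668 -0.2012  0.06  ] (array([ 0.5668, -0.2009,  0.0607]), [np.float64(0.00044461587902832586), np.float64(0.00044461587902809373)])
```

```bash
python3 - <<'E'
from axis import *
print('purple',tri(ray('scene',399,237),ray('side',262,303)))
print('purple ends',tri(ray('scene',366,240),ray('side',241,276)),tri(ray('scene',434,233),ray('side',281,332)))
print('ram low',tri(ray('scene',399,146),ray('side',475,310)))
print('lower blade',onz('scene',377,160,.06))
plan([.552,.0,.2547],193.4,5)
E
```

```text
purple (array([0.7721, 0.0039, 0.1178]), [np.float64(0.002297382474638323), np.float64(0.002297382474638282)])
purple ends (array([ 0.7512, -0.046 ,  0.1206]), [np.float64(0.0007044887110377782), np.float64(0.0007044887110375344)]) (array([0.7992, 0.0512, 0.1225]), [np.float64(0.00418077173976225), np.float64(0.004180771739762223)])
ram low (array([0.5752, 0.2394, 0.1014]), [np.float64(0.024376616041889124), np.float64(0.024376616041889062)])
lower blade [0.5018 0.2317 0.06  ]
lin tool [-0.0064  0.0402  0.0001] twist tot [ 0.006 -0.009  0.   ]
```

send_rows(linear=[[-0.0064, 0.04, 0], [-0.0064, 0.04, 0], [-0.0064, 0.04, 0], [-0.0064, 0.04, 0], [-0.0064, 0.04, 0], [0, 0, 0], [0, 0, 0]], twist=[[0, 0, 0], [0, 0, 0], [0, 0, 0], [0, 0, 0], [0, 0, 0], [0, 0, 0], [0, 0, 0]], gripper=[0, 0, 0, 0, 0, 0, 0])

```text
time: 5.8
ee_pos: [0.5525, -0.0014, 0.2559]
tcp_rot: [-180.0, -0.0, -166.6]
wrist_force: [0.3, -0.6, -3.3]
opening: 0.0189
grasp_force: 50.1
```

```bash
python3 - <<'E'
from axis import *
o=st();im,o=cam('wrist');np.save('pics/w3.npy',im);print(proj('wrist',[.551,.09,.086],o))
save('w3.png',im)
E
```

```text
{'time': 5.8, 'q': [-0.14, 5.6, 11.94, 96.37, -0.02, -13.57], 'ee_pos': [0.5525, -0.0014, 0.2559], 'tcp_rot': [-179.99, -0.03, -166.57], 'wrist_force': [0.27, -0.56, -3.25], 'torque': [-0.02, -0.07, -0.01], 'opening': 0.0189, 'grasp_force': 50.12}
[382.829  212.1953]
```

View pics/w3.png

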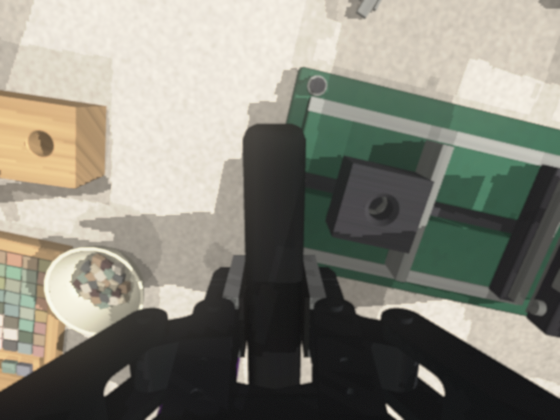

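The wrist view shows the stop's hole at about (382,207) and the empty stand hole at (40,143). I'll fit circles to both numerically.

```bash
python3 - <<'E'
from axis import *
o=bot.get_obs();im=np.load('pics/w3.npy');g=cv2.cvtColor(im,cv2.COLOR_RGB2GRAY)
for nm,(x,y),z,r in [('mouth',(382,207),.086,24),('stand',(40,143),.06,20)]:
    s=8;c=cv2.resize(g[y-r:y+r,x-r:x+r],None,fx=s,fy=s,interpolation=cv2.INTER_CUBIC)
    c=cv2.normalize(c,None,0,255,cv2.NORM_MINMAX)
    H=cv2.HoughCircles(c,cv2.HOUGH_GRADIENT_ALT,1,4,param1=80,param2=.5,minRadius=70,maxRadius=180)
    if H is not None:
        for h in H[0][:4]:
            u,v=x-r+(h[0]+.5)/s-.5,y-r+(h[1]+.5)/s-.5;print(nm,(u,v),h[2]/s,onz('wrist',u,v,z,o))
print(g[207,355:412]);print(g[185:232,382])
# stop top rectangle
m=np.zeros(g.shape,np.uint8);m[150:260,320:440]=((im.max(2)<75))[150:260,320:440]
m=cv2.morphologyEx(m,cv2.MORPH_OPEN,np.ones((15,15)));P=np.argwhere(m)[:,::-1].astype(np.float32);b=cv2.minAreaRect(P);print(b)
E
```

```text
mouth (np.float32(380.9375), np.float32(209.1875)) 16.962416 [0.549  0.0873 0.086 ]
mouth (np.float32(381.9375), np.float32(211.9375)) 18.960306 [0.5511 0.0888 0.086 ]
mouth (np.float32(378.6875), np.float32(205.6875)) 13.69294 [0.5466 0.0846 0.086 ]
mouth (np.float32(386.4375), np.float32(207.5625)) 13.736207 [0.5467 0.0912 0.086 ]
stand (np.float32(39.0625), np.float32(142.9375)) 12.7722225 [ 0.5659 -0.204   0.06  ]
stand (np.float32(41.1875), np.float32(140.5625)) 13.669329 [ 0.5634 -0.2024  0.06  ]
stand (np.float32(41.3125), np.float32(143.8125)) 14.193614 [ 0.5662 -0.2021  0.06  ]
stand (np.float32(38.9375), np.float32(139.9375)) 10.599967 [ 0.5633 -0.2042  0.06  ]
[75 74 74 75 74 75 75 74 73 75 81 83 80 70 55 48 44 44 43 44 45 51 59 66
 70 71 72 73 74 72 62 47 39 37 37 37 37 40 42 46 46 46 47 51 62 70 73 73
 72 72 73 73 73 72 72 73 73]
[75 74 75 74 74 75 75 72 68 64 62 61 62 59 56 55 55 59 65 70 71 71 73 75
 79 73 63 47 39 39 38 38 37 39 44 53 58 60 60 61 64 67 72 73 72 72 71]
((373.0, 204.5), (109.0, 106.0), 90.0)
```

```bash
python3 - <<'E'
from h import *
for n,(x,y) in [('scene',(345,179)),('side',(387,246))]:
    g=cv2.cvtColor(np.load(f'pics/{n}0.npy'),cv2.COLOR_RGB2GRAY)
    print(n,x-13,y-10);print(g[y-10:y+11,x-13:x+14])
E
```

```text
scene 332 169
[[156 169 170 168 167  67  65  65  67  69  84  98  79  66  68  74  85 105
  137 149 149 149 149 147 146 146 133]
 [166 168 169 169 167  67  65  67  67  67  66  65  67  67  67  67  67  72
   87 120 148 147 147 146 120 119  94]
 [164 166 167 166 131  68  67  67  67  68  67  68  68  67  67  67  68  67
   67  79 105 132 121  99  91  90  82]
 [166 166 130 101  82  68  68  68  67  67  67  68  68  68  68  67  67  66
   65  67  72  85  83  79  82  82  82]
 [130 102  82  68  68  68  67  68  67  67  67  68  68  68  67  66  67  66
   66  67  66  67  67  70  75  83  83]
 [ 81  68  68  67  68  68  68  68  68  68  68  67  67  66  66  66  66  66
   67  67  67  67  66  65  67  71  78]
 [ 68  68  68  67  69  68  68  67  68  60  59  55  55  54  58  63  66  67
   66  65  66  67  67  66  67  67  70]
 [ 67  67  67  67  69  68  68  63  55  52  50  47  46  44  45  48  51  58
   67  66  66  66  67  67  67  68  68]
 [ 68  68  68  68  67  65  59  56  52  49  46  45  44  44  43  42  44  45
   54  67  66  67  68  67  68  67  52]
 [ 68  68  68  68  66  66  58  56  52  43  39  37  36  38  36  41  43
[... 2974 characters left out ...]
  71  70  73  69  70]
 [ 70  70  71  72  71  73  69  71  68  74  68  65  63  57  54  55  60  65
   69  71  72  72  75  71  71  71  71]
 [ 67  69  70  69  71  70  71  69  71  72  68  73  73  65  68  66  66  64
   73  71  71  72  70  69  74  71  70]
 [ 60  58  61  64  67  68  68  71  72  71  71  69  72  70  72  70  69  74
   74  72  73  72  70  72  72  71  71]
 [ 58  56  58  53  59  64  66  63  67  67  69  66  66  67  68  70  70  71
   72  75  71  72  71  72  69  68  69]
 [ 52  55  55  59  56  55  58  59  62  64  64  63  59  63  64  66  65  69
   69  71  73  72  72  73  74  71  70]
 [ 48  55  58  56  54  57  57  58  57  56  55  57  58  59  57  62  63  64
   62  68  69  66  71  70  69  72  72]]
```

send_rows(linear=[[0, 0.03, 0], [0, 0.03, 0], [0, 0.03, 0], [0, 0, 0], [0, 0, 0], [0, 0, 0], [0, 0, 0]], twist=[[0, 0, 0], [0, 0, 0], [0, 0, -1.0], [0, 0, -1.0], [0, 0, -1.0], [0, 0, -1.0], [0, 0, -1.0]], gripper=[0, 0, 0, 0, 0, 0, 0])

```text
time: 6.72
ee_pos: [0.5319, 0.0852, 0.2561]
tcp_rot: [180.0, -0.0, -116.4]
wrist_force: [0.4, 1.0, -2.7]
opening: 0.0188
grasp_force: 50.3
```

send_rows(linear=[[-0.013, -0.015, 0], [0, 0, 0.018], [0, 0, 0.018], [0, 0, 0], [0, 0, 0]], twist=[[0, 0, 0], [0, 0, -1.0], [0, 0, 0], [0, 0, 0], [0, 0, 0]], gripper=[0, 0, 0, 0, 0])

```text
time: 7.35
ee_pos: [0.5511, 0.0906, 0.221]
tcp_rot: [-180.0, 0.0, -106.7]
wrist_force: [-0.5, -0.2, -3.2]
opening: 0.0193
grasp_force: 50.3
```

```bash
python3 - <<'E'
from axis import *
o=st();ims={}
for n in('scene','side'): ims[n],_=cam(n);np.save(f'pics/{n}4.npy',ims[n])
f,d=shank(ims,o,L=(.03,.105))
z=o['ee_pos'][2];print('dir',d,'at tcp',f(z),'at .086',f(.086))
print('mouth',tri(ray('scene',344.5,178.7),ray('side',386.7,246)))
z=[]
for n,(u,v) in [('scene',(345,160)),('side',(387,225))]: z.append(cv2.resize(ims[n][v-50:v+50,u-45:u+45],(396,440),interpolation=cv2.INTER_CUBIC))
save('crop4.png',np.hstack(z))
E
```

```text
{'time': 7.35, 'q': [9.34, 5.67, 8.12, 92.42, -0.01, -64.0], 'ee_pos': [0.5511, 0.0906, 0.221], 'tcp_rot': [-179.97, 0.01, -106.66], 'wrist_force': [-0.51, -0.18, -3.17], 'torque': [0.02, 0.01, -0.03], 'opening': 0.0193, 'grasp_force': 50.26}
scene [-0.5 -0.5 -1.  -1.  -1.  -1.  -1.  -1.  -1.  -0.5 -0.5 -0.5 -1.  -1.
 -1.  -1.  -1.  -1.  -0.5] 19
side [ 6.5 -2.  -2.5 -3.  -2.5 -2.  -2.  -3.  -3.  -2.5 -2.  -2.  -1.5 -2.
 -1.5 -1.5 -1.5 -2.5 -1.5] 18
dir [-0.0182  0.0123 -0.9998] at tcp [0.5531 0.0868 0.221 ] at .086 [0.5507 0.0885 0.086 ]
mouth (array([0.5488, 0.0909, 0.0844]), [np.float64(0.00027189689051478993), np.float64(0.000271896890514595)])
```

View pics/crop4.png

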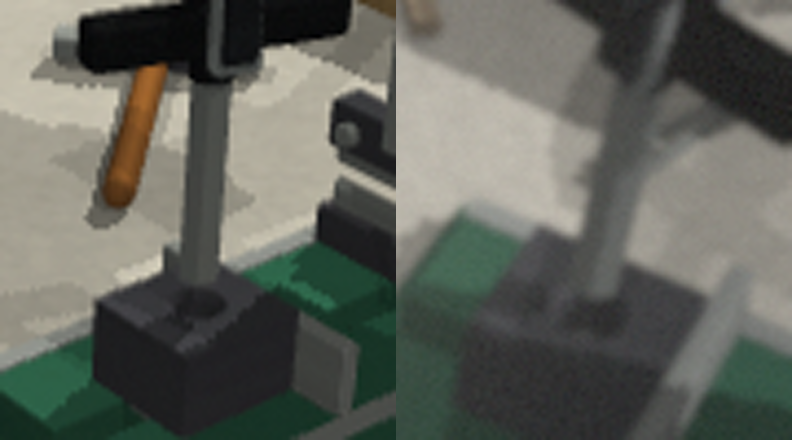

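The crop shows the tip directly above the mouth in both views: tip at (345.5,174) in scene and (388,243) in side, within about 2 mm laterally and inside the bevel's reach. I'll lower it gently and watch the force.

send_rows(linear=[[0, 0, 0.006], [0, 0, 0.005], [0, 0, 0.004], [0, 0, 0.003], [0, 0, 0], [0, 0, 0]], twist=[[0, 0, 0], [0, 0, 0], [0, 0, 0], [0, 0, 0], [0, 0, 0], [0, 0, 0]], gripper=[0, 0, 0, 0, 0, 0])

```text
time: 8.2
ee_pos: [0.551, 0.0913, 0.2024]
tcp_rot: [-180.0, 0.0, -106.6]
wrist_force: [1.0, -0.1, -2.4]
opening: 0.0193
grasp_force: 50.3
```

```bash
python3 - <<'E'
from h import *
o=st()
E
```

```text
{'time': 8.2, 'q': [9.4, 5.44, 5.82, 90.36, 0.0, -64.0], 'ee_pos': [0.551, 0.0913, 0.2024], 'tcp_rot': [-179.99, 0.01, -106.59], 'wrist_force': [1.04, -0.12, -2.45], 'torque': [0.01, -0.01, 0.02], 'opening': 0.0193, 'grasp_force': 50.31}
```

send_rows(linear=[[0, 0, 0.002], [0, 0, 0.002], [0, 0, 0.002], [0, 0, 0]], twist=[[0, 0, 0], [0, 0, 0], [0, 0, 0], [0, 0, 0]], gripper=[0, 0, 0, 0])

```text
time: 8.7
ee_pos: [0.5508, 0.0912, 0.196]
tcp_rot: [180.0, -0.0, -106.6]
wrist_force: [-0.5, -0.3, -3.6]
opening: 0.019
grasp_force: 50.3
```

send_rows(linear=[[0, 0, 0.002], [0, 0, 0.002], [0, 0, 0.002], [0, 0, 0]], twist=[[0, 0, 0], [0, 0, 0], [0, 0, 0], [0, 0, 0]], gripper=[0, 0, 0, 0])

```text
time: 9.2
ee_pos: [0.5508, 0.0912, 0.1901]
tcp_rot: [180.0, -0.0, -106.6]
wrist_force: [-0.2, -0.2, -1.8]
opening: 0.0187
grasp_force: 50.3
```

send_rows(linear=[[0, 0, 0.002], [0, 0, 0.002], [0, 0, 0.002], [0, 0, 0]], twist=[[0, 0, 0], [0, 0, 0], [0, 0, 0], [0, 0, 0]], gripper=[0, 0, 0, 0])

```text
time: 9.7
ee_pos: [0.5508, 0.0912, 0.1841]
tcp_rot: [180.0, -0.0, -106.6]
wrist_force: [0.4, -0.1, -2.0]
opening: 0.0191
grasp_force: 50.3
```

send_rows(linear=[[0, 0, 0.0015], [0, 0, 0.0015], [0, 0, 0], [0, 0, 0]], twist=[[0, 0, 0], [0, 0, 0], [0, 0, 0], [0, 0, 0]], gripper=[0, 0, 0, 0])

```text
time: 10.2
ee_pos: [0.5512, 0.0913, 0.1826]
tcp_rot: [-179.9, 0.1, -106.6]
wrist_force: [-1.4, 0.4, 6.4]
opening: 0.0193
grasp_force: 51.6
```

Contact at the screw face, at TCP z ≈ 0.183 (tip ≈ 0.064) with about 9 N. Now I'll turn clockwise while leaning lightly.

send_rows(linear=[[0, 0, 0], [0, 0, 0], [0, 0, 0], [0, 0, 0], [0, 0, 0]], twist=[[0, 0, 0.3], [0, 0, 0.3], [0, 0, 0.3], [0, 0, 0.3], [0, 0, 0]], gripper=[0, 0, 0, 0, 0])

```text
time: 10.82
ee_pos: [0.5515, 0.0913, 0.1827]
tcp_rot: [-179.9, 0.1, -118.6]
wrist_force: [0.4, 0.0, 6.2]
opening: 0.0193
grasp_force: 51.5
```

send_rows(linear=[[0, 0, 0], [0, 0, 0], [0, 0, 0], [0, 0, 0], [0, 0, 0]], twist=[[0, 0, 0.3], [0, 0, 0.3], [0, 0, 0.3], [0, 0, 0.3], [0, 0, 0]], gripper=[0, 0, 0, 0, 0])

```text
time: 11.45
ee_pos: [0.5516, 0.0913, 0.1825]
tcp_rot: [-179.9, 0.1, -130.6]
wrist_force: [0.8, 0.9, 6.4]
opening: 0.0192
grasp_force: 51.5
```

```bash
python3 - <<'E'
from h import *
o=st()
E
```

```text
{'time': 11.45, 'q': [9.4, 5.23, 3.39, 88.02, -0.01, -40.02], 'ee_pos': [0.5516, 0.0913, 0.1825], 'tcp_rot': [-179.9, 0.11, -130.58], 'wrist_force': [0.79, 0.93, 6.38], 'torque': [-0.07, -0.24, -0.06], 'opening': 0.0192, 'grasp_force': 51.55}
```

send_rows(linear=[[0, 0, 0], [0, 0, 0], [0, 0, 0], [0, 0, 0], [0, 0, 0]], twist=[[0, 0, 0.3], [0, 0, 0.3], [0, 0, 0.3], [0, 0, 0.3], [0, 0, 0]], gripper=[0, 0, 0, 0, 0])

```text
time: 12.08
ee_pos: [0.551, 0.091, 0.1813]
tcp_rot: [-180.0, -0.0, -142.5]
wrist_force: [1.0, -2.4, -2.0]
opening: 0.0191
grasp_force: 50.4
```

The force fell to zero and z dropped to the commanded height, so the key is entering the socket. I'll lower it further.

send_rows(linear=[[0, 0, 0.001], [0, 0, 0.001], [0, 0, 0]], twist=[[0, 0, 0], [0, 0, 0], [0, 0, 0]], gripper=[0, 0, 0])

```text
time: 12.45
ee_pos: [0.5509, 0.091, 0.1789]
tcp_rot: [-180.0, -0.0, -142.6]
wrist_force: [2.4, -2.2, -2.7]
opening: 0.0189
grasp_force: 50.2
```

```bash
python3 - <<'E'
from h import *
o=st()
E
```

```text
{'time': 12.45, 'q': [9.39, 5.29, 3.06, 87.8, -0.03, -28.03], 'ee_pos': [0.5509, 0.091, 0.1789], 'tcp_rot': [-179.99, -0.04, -142.58], 'wrist_force': [2.35, -2.22, -2.69], 'torque': [-0.81, -0.62, -0.09], 'opening': 0.0189, 'grasp_force': 50.18}
```

send_rows(linear=[[0, 0, 0.0015], [0, 0, 0.0015], [0, 0, 0.0015], [0, 0, 0.001], [0, 0, 0]], twist=[[0, 0, 0], [0, 0, 0], [0, 0, 0], [0, 0, 0], [0, 0, 0]], gripper=[0, 0, 0, 0, 0])

```text
time: 13.08
ee_pos: [0.5509, 0.0911, 0.1737]
tcp_rot: [-180.0, -0.0, -142.6]
wrist_force: [1.8, -4.4, -1.1]
opening: 0.0189
grasp_force: 50.4
```

```bash
python3 - <<'E'
from h import *
o=st()
E
```

```text
{'time': 13.08, 'q': [9.4, 5.26, 2.45, 87.2, -0.02, -28.01], 'ee_pos': [0.5509, 0.0911, 0.1737], 'tcp_rot': [-179.99, -0.01, -142.6], 'wrist_force': [1.76, -4.43, -1.09], 'torque': [-1.19, -0.72, -0.01], 'opening': 0.0189, 'grasp_force': 50.42}
```

send_rows(linear=[[0, -0.0006, 0.001], [0, 0, 0.001], [0, 0, 0]], twist=[[0, 0, 0], [0, 0, 0], [0, 0, 0]], gripper=[0, 0, 0])

```text
time: 13.45
ee_pos: [0.5512, 0.0908, 0.1719]
tcp_rot: [180.0, 0.0, -142.6]
wrist_force: [0.5, -2.8, 0.7]
opening: 0.0193
grasp_force: 50.8
```

```bash
python3 - <<'E'
from h import *
o=st()
E
```

```text
{'time': 13.45, 'q': [9.35, 5.28, 2.28, 87.0, 0.01, -28.06], 'ee_pos': [0.5512, 0.0908, 0.1719], 'tcp_rot': [179.99, 0.01, -142.59], 'wrist_force': [0.53, -2.82, 0.73], 'torque': [-0.85, -0.34, -0.01], 'opening': 0.0193, 'grasp_force': 50.84}
```

send_rows(linear=[[0, 0, 0], [0, 0, 0], [0, 0, 0], [0, 0, 0], [0, 0, 0]], twist=[[0, 0, 0.5], [0, 0, 0.5], [0, 0, 0.5], [0, 0, 0.5], [0, 0, 0]], gripper=[0, 0, 0, 0, 0])

```text
time: 14.08
ee_pos: [0.5513, 0.0903, 0.1719]
tcp_rot: [-179.9, -0.0, -162.7]
wrist_force: [1.2, -5.6, 0.5]
opening: 0.0188
grasp_force: 50.8
```

```bash
python3 - <<'E'
from h import *
o=st()
E
```

```text
{'time': 14.08, 'q': [9.33, 5.28, 2.28, 86.99, -0.06, -8.0], 'ee_pos': [0.5513, 0.0903, 0.1719], 'tcp_rot': [-179.94, -0.0, -162.66], 'wrist_force': [1.24, -5.58, 0.49], 'torque': [-1.61, -0.41, 0.18], 'opening': 0.0188, 'grasp_force': 50.83}
```

send_rows(linear=[[0, 0, 0], [0, 0, 0], [0, 0, 0], [0, 0, 0]], twist=[[0.04, 0.01, 0], [0, 0, 0.4], [0, 0, 0.4], [0, 0, 0]], gripper=[0, 0, 0, 0])

```text
time: 14.58
ee_pos: [0.5513, 0.0906, 0.1719]
tcp_rot: [-179.6, -0.0, -170.6]
wrist_force: [1.6, -4.6, 1.3]
opening: 0.0194
grasp_force: 50.9
```

```bash
python3 - <<'E'
from h import *
o=st()
E
```

```text
{'time': 14.58, 'q': [9.54, 5.33, 2.33, 87.04, -0.45, 0.13], 'ee_pos': [0.5513, 0.0906, 0.1719], 'tcp_rot': [-179.55, -0.04, -170.58], 'wrist_force': [1.64, -4.63, 1.31], 'torque': [-1.48, -0.37, 0.15], 'opening': 0.0194, 'grasp_force': 50.87}
```

send_rows(linear=[[0, 0, 0], [0, 0, 0], [0, 0, 0], [0, 0, 0]], twist=[[0, 0, 0.4], [0, 0, 0.4], [0, 0, 0.4], [0, 0, 0]], gripper=[0, 0, 0, 0])

```text
time: 15.08
ee_pos: [0.5512, 0.0903, 0.1719]
tcp_rot: [-179.5, 0.0, 177.4]
wrist_force: [0.9, -6.8, 1.3]
opening: 0.0193
grasp_force: 50.9
```

```bash
python3 - <<'E'
from h import *
o=st()
E
```

```text
{'time': 15.08, 'q': [9.53, 5.32, 2.32, 87.05, -0.47, 12.11], 'ee_pos': [0.5512, 0.0903, 0.1719], 'tcp_rot': [-179.53, 0.05, 177.43], 'wrist_force': [0.94, -6.81, 1.28], 'torque': [-1.85, -0.26, 0.15], 'opening': 0.0193, 'grasp_force': 50.95}
```

send_rows(linear=[[0, -0.0008, 0], [0, 0, 0], [0, 0, 0], [0, 0, 0]], twist=[[0, 0, 0.4], [0, 0, 0.4], [0, 0, 0.4], [0, 0, 0]], gripper=[0, 0, 0, 0])

```text
time: 15.58
ee_pos: [0.5511, 0.0897, 0.1719]
tcp_rot: [-179.6, 0.1, 165.5]
wrist_force: [-0.1, -5.3, 1.6]
opening: 0.0185
grasp_force: 51.0
```

```bash
python3 - <<'E'
from h import *
o=st()
E
```

```text
{'time': 15.58, 'q': [9.47, 5.3, 2.3, 87.06, -0.45, 24.01], 'ee_pos': [0.5511, 0.0897, 0.1719], 'tcp_rot': [-179.56, 0.13, 165.45], 'wrist_force': [-0.11, -5.28, 1.6], 'torque': [-1.62, -0.12, 0.4], 'opening': 0.0185, 'grasp_force': 51.01}
```

send_rows(linear=[[0, -0.0005, 0], [0, 0, 0], [0, 0, 0]], twist=[[0, 0, 0.2], [0, 0, 0.2], [0, 0, 0]], gripper=[0, 0, 0])

```text
time: 15.95
ee_pos: [0.551, 0.0895, 0.1719]
tcp_rot: [-179.6, 0.1, 161.4]
wrist_force: [-1.2, -4.7, 2.7]
opening: 0.0191
grasp_force: 52.4
```

```bash
python3 - <<'E'
from h import *
o=st()
E
```

```text
{'time': 15.95, 'q': [9.43, 5.28, 2.27, 87.05, -0.41, 28.0], 'ee_pos': [0.551, 0.0895, 0.1719], 'tcp_rot': [-179.61, 0.15, 161.43], 'wrist_force': [-1.22, -4.68, 2.67], 'torque': [-1.28, 0.11, 1.06], 'opening': 0.0191, 'grasp_force': 52.35}
```

send_rows(linear=[[0, 0, 0], [0, 0, 0], [0, 0, 0]], twist=[[0, 0, 0.2], [0, 0, 0], [0, 0, 0]], gripper=[0, 0, 0])

```text
time: 16.32
ee_pos: [0.551, 0.0897, 0.1719]
tcp_rot: [-179.6, 0.2, 159.4]
wrist_force: [-1.4, -1.5, 2.7]
opening: 0.0196
grasp_force: 59.7
```

```bash
python3 - <<'E'
from h import *
o=st()
E
```

```text
{'time': 16.32, 'q': [9.43, 5.28, 2.27, 87.04, -0.39, 29.99], 'ee_pos': [0.551, 0.0897, 0.1719], 'tcp_rot': [-179.64, 0.15, 159.44], 'wrist_force': [-1.38, -1.46, 2.74], 'torque': [-0.76, 0.38, 1.28], 'opening': 0.0196, 'grasp_force': 59.68}
```

send_rows(linear=[[0, 0, 0], [0, 0, 0], [0, 0, 0]], twist=[[0, 0, -0.3], [0, 0, -0.3], [0, 0, 0]], gripper=[0, 0, 0])

```text
time: 16.7
ee_pos: [0.5511, 0.0895, 0.1718]
tcp_rot: [-179.6, 0.1, 165.3]
wrist_force: [-0.4, -3.0, 3.3]
opening: 0.0191
grasp_force: 51.8
```

```bash
python3 - <<'E'
from h import *
o=st()
E
```

```text
{'time': 16.7, 'q': [9.41, 5.28, 2.27, 87.03, -0.39, 24.07], 'ee_pos': [0.5511, 0.0895, 0.1718], 'tcp_rot': [-179.63, 0.12, 165.34], 'wrist_force': [-0.39, -2.98, 3.32], 'torque': [-0.64, 0.28, 0.27], 'opening': 0.0191, 'grasp_force': 51.8}
```

send_rows(linear=[[0, 0, 0], [0, 0, -0.003], [0, 0, -0.004], [0, 0, -0.005], [0, 0, -0.006], [0, 0, -0.006], [0, 0, -0.006], [0, 0, 0]], twist=[[0, 0, -0.3], [0, 0, 0], [0, 0, 0], [0, 0, 0], [0, 0, 0], [0, 0, 0], [0, 0, 0], [0, 0, 0]], gripper=[0, 0, 0, 0, 0, 0, 0, 0])

```text
time: 17.7
ee_pos: [0.5513, 0.0897, 0.2025]
tcp_rot: [-179.6, 0.2, 168.4]
wrist_force: [-0.2, 0.3, -3.0]
opening: 0.0192
grasp_force: 50.6
```

```bash
python3 - <<'E'
from h import *
o=st()
E
```

```text
{'time': 17.7, 'q': [9.44, 5.46, 5.84, 90.37, -0.41, 21.04], 'ee_pos': [0.5513, 0.0897, 0.2025], 'tcp_rot': [-179.63, 0.16, 168.4], 'wrist_force': [-0.2, 0.3, -2.96], 'torque': [-0.01, 0.03, 0.0], 'opening': 0.0192, 'grasp_force': 50.61}
```

send_rows(linear=[[0, 0, -0.02], [0, 0, -0.035], [-0.0125, -0.0468, 0], [-0.0125, -0.0468, 0], [-0.0125, -0.0468, 0], [-0.0125, -0.0468, 0], [-0.0125, -0.0468, 0], [-0.0125, -0.0468, 0]], twist=[[0, 0, 0], [0, 0, 0], [0, 0, 0], [0, 0, 0], [0, 0, 0], [0, 0, 0], [0, 0, 0], [0, 0, 0]], gripper=[0, 0, 0, 0, 0, 0, 0, 0])

```text
time: 18.7
ee_pos: [0.568, -0.2017, 0.2587]
tcp_rot: [-179.6, 0.1, 168.4]
wrist_force: [0.4, -0.0, -3.0]
opening: 0.0191
grasp_force: 50.6
```

send_rows(linear=[[0, 0, 0], [0, 0, 0], [0, 0, 0], [0, 0, 0], [0, 0, 0]], twist=[[0, 0, -0.8], [0, 0, -0.9], [0, 0, -0.8], [0, 0, 0], [0, 0, 0]], gripper=[0, 0, 0, 0, 0])

```text
time: 19.32
ee_pos: [0.5681, -0.2, 0.2587]
tcp_rot: [-179.6, -0.1, -166.8]
wrist_force: [-0.3, -0.1, -2.3]
opening: 0.0194
grasp_force: 50.5
```

```bash
python3 - <<'E'
from axis import *
o=st();plan([.5685,-.2005,.257],-166.6)
ims={}
for n in('scene','side'): ims[n],_=cam(n);np.save(f'pics/{n}5.npy',ims[n])
f,d=shank(ims,o)
z=o['ee_pos'][2];print('dir',d,'at tcp',f(z),'tip',f(z-.119))
E
```

```text
{'time': 19.32, 'q': [-19.23, 12.61, 20.17, 97.42, -0.38, -32.46], 'ee_pos': [0.5681, -0.2, 0.2587], 'tcp_rot': [-179.6, -0.08, -166.76], 'wrist_force': [-0.25, -0.14, -2.28], 'torque': [-0.01, 0.02, -0.01], 'opening': 0.0194, 'grasp_force': 50.5}
lin tool [-0.0003 -0.0005  0.0017] twist tot [-0.04  -0.008 -0.016]
scene [-0.5 -1.  -1.  -1.  -1.  -1.  -1.  -1.  -1.  -1.  -1.  -1.  -1.  -1.5
  4.5  4.  -2. ] 15
side [-2.5 -2.5  0.5  0.5  0.   0.   0.5  0.   0.5  0.   0.   0.   0.   0.5
  0.   0.   0. ] 15
dir [-0.0082 -0.0187 -0.9998] at tcp [ 0.5669 -0.1999  0.2587] tip [ 0.5659 -0.2022  0.1397]
```

send_rows(linear=[[-0.0008, -0.0005, 0], [0, 0, 0.03], [0, 0, 0.025], [0, 0, 0.015], [0, 0, 0], [0, 0, 0]], twist=[[-0.08, -0.01, -0.02], [0, 0, 0], [0, 0, 0], [0, 0, 0], [0, 0, 0], [0, 0, 0]], gripper=[0, 0, 0, 0, 0, 0])

```text
time: 20.18
ee_pos: [0.5693, -0.2, 0.19]
tcp_rot: [179.6, 0.1, -166.4]
wrist_force: [-0.2, -0.2, -2.1]
opening: 0.0191
grasp_force: 50.4
```

```bash
python3 - <<'E'
from axis import *
o=st()
ims={}
for n in('scene','side'): ims[n],_=cam(n);np.save(f'pics/{n}6.npy',ims[n])
f,d=shank(ims,o)
z=o['ee_pos'][2];print('dir',d,'at tcp',f(z),'tip',f(z-.119))
z=[]
for n,(u,v) in [('scene',(223,235)),('side',(236,185))]: z.append(cv2.resize(ims[n][v-40:v+40,u-36:u+36],(396,440),interpolation=cv2.INTER_CUBIC))
save('crop6.png',np.hstack(z))
E
```

```text
{'time': 20.18, 'q': [-19.52, 11.71, 11.48, 89.88, 0.35, -33.12], 'ee_pos': [0.5693, -0.2, 0.19], 'tcp_rot': [179.64, 0.1, -166.4], 'wrist_force': [-0.23, -0.16, -2.11], 'torque': [-0.02, -0.03, -0.03], 'opening': 0.0191, 'grasp_force': 50.44}
scene [-0.5 -0.5 -0.5 -0.5 -0.5  0.  -0.5 -0.5 -0.5 -0.5 -0.5 -0.5 -0.5 -0.5
 -0.5 -0.5 -0.5] 17
side [ 6.5  6.5  6.5  0.5  0.5  0.5  0.5  0.5  0.5 -1.  -0.5  0.   0.   0.
  0.   0.   0. ] 13
dir [ 0.0234 -0.0118 -0.9997] at tcp [ 0.5667 -0.1996  0.19  ] tip [ 0.5694 -0.201   0.071 ]
```

View pics/crop6.png

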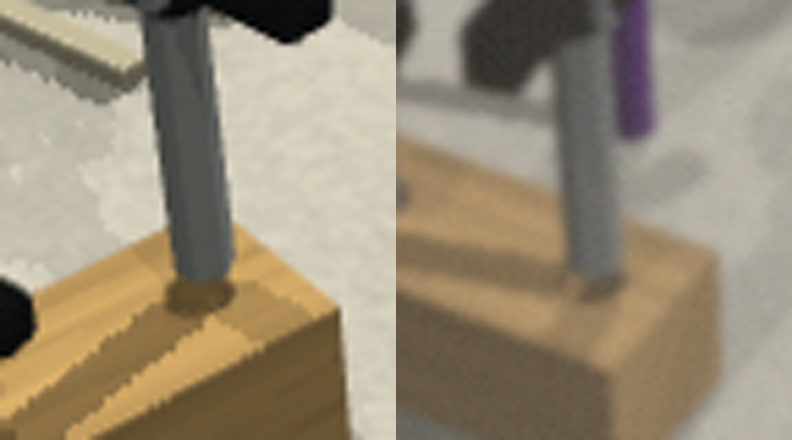

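The crop shows the tip just above the empty hole, about 2 mm too far along +x: tip at 204 against hole centre 199 in the scene half, and 594 against 600 in the side half. I'll correct that and descend.

send_rows(linear=[[0.002, 0, 0], [0, 0, 0.005], [0, 0, 0.005], [0, 0, 0.003], [0, 0, 0.002], [0, 0, 0]], twist=[[0, 0, 0], [0, 0, 0], [0, 0, 0], [0, 0, 0], [0, 0, 0], [0, 0, 0]], gripper=[0, 0, 0, 0, 0, 0])

```text
time: 21.02
ee_pos: [0.5671, -0.2007, 0.1736]
tcp_rot: [179.6, 0.0, -166.4]
wrist_force: [3.0, -2.7, -3.1]
opening: 0.0191
grasp_force: 50.6
```

```bash
python3 - <<'E'
from h import *
o=st()
E
```

```text
{'time': 21.02, 'q': [-19.62, 11.4, 9.3, 88.07, 0.31, -33.22], 'ee_pos': [0.5671, -0.2007, 0.1736], 'tcp_rot': [179.65, 0.03, -166.41], 'wrist_force': [2.99, -2.71, -3.11], 'torque': [-1.01, -0.6, 0.03], 'opening': 0.0191, 'grasp_force': 50.56}
```

The tip has entered the hole with only a light wall touch. I'll ease it sideways and keep lowering.

send_rows(linear=[[-0.0005, -0.0007, 0], [0, 0, 0.005], [0, 0, 0.005], [0, 0, 0.005], [0, 0, 0]], twist=[[0, 0, 0], [0, 0, 0], [0, 0, 0], [0, 0, 0], [0, 0, 0]], gripper=[0, 0, 0, 0, 0])

```text
time: 21.65
ee_pos: [0.5675, -0.2008, 0.1581]
tcp_rot: [179.6, -0.0, -166.4]
wrist_force: [1.8, -3.7, -5.3]
opening: 0.0188
grasp_force: 50.3
```

```bash
python3 - <<'E'
from h import *
o=st()
E
```

```text
{'time': 21.65, 'q': [-19.63, 11.47, 7.68, 86.44, 0.33, -33.24], 'ee_pos': [0.5675, -0.2008, 0.1581], 'tcp_rot': [179.6, -0.01, -166.4], 'wrist_force': [1.83, -3.72, -5.26], 'torque': [-1.14, -0.67, -0.02], 'opening': 0.0188, 'grasp_force': 50.3}
```

send_rows(linear=[[-0.0005, -0.0008, 0], [0, 0, 0.006], [0, 0, 0.006], [0, 0, 0.006], [0, 0, 0.005], [0, 0, 0]], twist=[[0, 0, 0], [0, 0, 0], [0, 0, 0], [0, 0, 0], [0, 0, 0], [0, 0, 0]], gripper=[0, 0, 0, 0, 0, 0])

```text
time: 22.4
ee_pos: [0.568, -0.2011, 0.1352]
tcp_rot: [179.6, -0.0, -166.4]
wrist_force: [0.8, -1.1, -2.5]
opening: 0.0191
grasp_force: 50.5
```

```bash
python3 - <<'E'
from h import *
o=st()
E
```

```text
{'time': 22.4, 'q': [-19.65, 11.63, 5.34, 83.95, 0.34, -33.26], 'ee_pos': [0.568, -0.2011, 0.1352], 'tcp_rot': [179.58, -0.01, -166.39], 'wrist_force': [0.85, -1.09, -2.48], 'torque': [-0.37, -0.06, 0.02], 'opening': 0.0191, 'grasp_force': 50.46}
```

Tip ≈ 0.016. About 6 mm more to go until it touches the floor.

send_rows(linear=[[0, 0, 0.002], [0, 0, 0.002], [0, 0, 0.002], [0, 0, 0]], twist=[[0, 0, 0], [0, 0, 0], [0, 0, 0], [0, 0, 0]], gripper=[0, 0, 0, 0])

```text
time: 22.9
ee_pos: [0.5682, -0.2012, 0.1297]
tcp_rot: [179.6, 0.0, -166.4]
wrist_force: [0.8, -1.1, -4.1]
opening: 0.0193
grasp_force: 50.6
```

send_rows(linear=[[0, 0, 0.001], [0, 0, 0], [0, 0, 0]], twist=[[0, 0, 0], [0, 0, 0], [0, 0, 0]], gripper=[0, 0, 0])

```text
time: 23.28
ee_pos: [0.5683, -0.2012, 0.129]
tcp_rot: [179.6, 0.0, -166.4]
wrist_force: [-0.6, -0.5, -1.7]
opening: 0.0192
grasp_force: 50.7
```

send_rows(linear=[[0, 0, 0], [0, 0, 0], [0, 0, 0], [0, 0, 0], [0, 0, 0]], twist=[[0, 0, 0], [0, 0, 0], [0, 0, 0], [0, 0, 0], [0, 0, 0]], gripper=[30, 40, 50, 60, 60])

```text
time: 23.9
ee_pos: [0.5682, -0.2012, 0.1289]
tcp_rot: [179.6, 0.0, -166.4]
wrist_force: [1.1, 0.3, 0.2]
opening: 0.051
grasp_force: 0.0
```

send_rows(linear=[[0, 0, -0.01], [0, 0, -0.03], [0, 0, -0.04], [0, 0, -0.04], [0, 0, 0], [0, 0, 0], [0, 0, 0], [0, 0, 0]], twist=[[0, 0, 0], [0, 0, 0], [0, 0, 0], [0, 0, 0], [0, 0, 0], [0, 0, 0], [0, 0, 0], [0, 0, 0]], gripper=[60, 60, 60, 60, 60, 60, 60, 60])

```text
time: 24.9
ee_pos: [0.5681, -0.2019, 0.248]
tcp_rot: [179.6, -0.0, -166.4]
wrist_force: [0.3, -0.6, -0.3]
opening: 0.0513
grasp_force: 0.0
```

```bash
python3 - <<'E'
from axis import *
o=st()
ims={n:cam(n)[0] for n in('scene','side','wrist')}
def bar(im,x0,y0,x1,y1):
    m=np.zeros(im.shape[:2],np.uint8); m[y0:y1,x0:x1]=(im[y0:y1,x0:x1].max(2)<60)
    n,l,s,c=cv2.connectedComponentsWithStats(m);i=1+s[1:,4].argmax();return cv2.minAreaRect(np.argwhere(l==i)[:,::-1].astype(np.float32)),s[i]
print(bar(ims['scene'],185,185,260,250),bar(ims['side'],205,135,262,200))
a,b=bar(ims['scene'],185,185,260,250)[0][0],bar(ims['side'],205,135,262,200)[0][0]
print('bar',tri(ray('scene',*a),ray('side',*b)))
b0=(cv2.minAreaRect(np.float32([[184.5,212.1],[194.7,193.1],[250.7,223.2],[240.5,242.1]]))[0],cv2.minAreaRect(np.float32([[211.6,183.8],[241.8,141.5],[254.9,150.9],[224.7,193.2]]))[0]);print('initially',b0,tri(ray('scene',*b0[0]),ray('side',*b0[1]))[0])
z=[cv2.resize(ims['scene'][170:290,140:340],(480,288)),cv2.resize(ims['side'][120:240,165:365],(480,288))]
z=np.vstack(z);w=cv2.resize(ims['wrist'],(300,225));w=cv2.copyMakeBorder(w,0,z.shape[0]-225,0,0,cv2.BORDER_CONSTANT)
save('end.png',np.hstack([z,w]))
E
```

```text
{'time': 24.9, 'q': [-19.72, 12.84, 19.24, 96.68, 0.35, -33.33], 'ee_pos': [0.5681, -0.2019, 0.248], 'tcp_rot': [179.56, -0.04, -166.4], 'wrist_force': [0.34, -0.63, -0.34], 'torque': [-0.0, 0.01, -0.01], 'opening': 0.0513, 'grasp_force': 0.0}
(((218.50115966796875, 217.29330444335938), (63.05668640136719, 21.233814239501953), 28.217355728149414), array([192, 196,  57,  39, 954], dtype=int32)) (((234.3888397216797, 168.36778259277344), (14.355525970458984, 49.853336334228516), 35.90972137451172), array([217, 145,  32,  45, 207], dtype=int32))
bar (array([ 0.5644, -0.2023,  0.1234]), [np.float64(0.00023111538037216877), np.float64(0.00023111538037233817)])
initially ((217.59515380859375, 217.64739990234375), (233.25001525878906, 167.35000610351562)) [ 0.565  -0.2045  0.1245]
```

View pics/end.png

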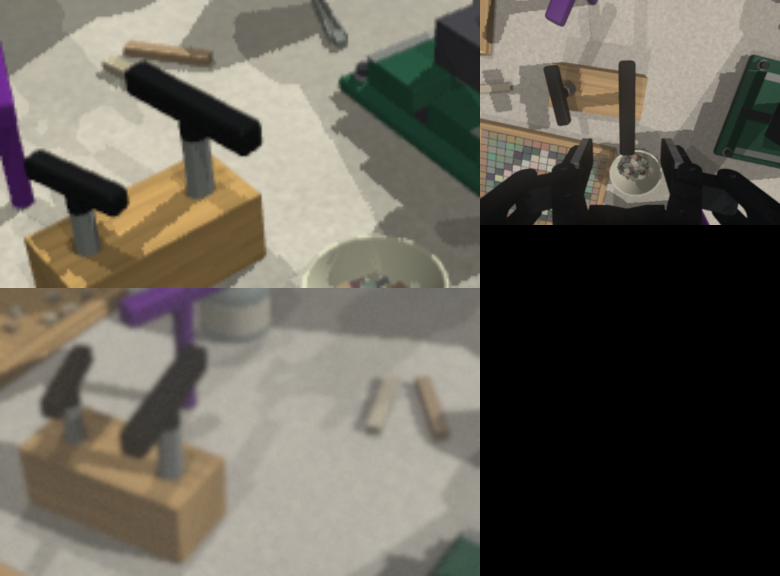

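The final picture shows the larger key upright and fully down in its hole, with the bar at the starting height. The smaller key and bowl have not moved, and the gripper is open and clear above. I'm handing in.

```bash
python3 -c "
from workcell import ticket
print(ticket.job_done())"
```

```text
the job is handed in; nothing more can be done
None
```

I tightened the clamp screw to its hard stop and put the larger key back upright, fully down in its stand hole and released; the smaller key and bowl look unmoved in the last pictures. I handed the job in at about 25 s, but no verdict came back.

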